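# Find and release the latched selector key on the guitar bench

## Task

One of the four identical push-to-latch keys on the guitar bench's signal selector box is latched down. With a fingertip, tap all four keys lightly, one after another from the robot's left to its right, to feel which one it is, without pushing any free key down to the latched key's depth or releasing the latched one yet; then press the latched key firmly down and let go, so that it pops up and all four keys stand up. Pick nothing up and leave the other things on the box and the bench where they are.

Things in the scene. Friction and masses are not known exactly. Their poses are not given: they have to be found in the camera images.
- selector: signal selector box, fixed: dark steel, 150 deep (x) x 280 wide (y), lid at height 60; 12 mm wooden cheeks at both ends stand to 64. Origin: centre of its underside on the table; x to its back, y along the key row to the left. The four keys stand through the lid in one row, at x = -0.030 and y = +0.090, +0.030, -0.030, -0.090. Force and behaviour of the keys: see key_1.
- cap_1: the first (leftmost, towards the robot's +y side) key's cap: white plastic block 26 (x) x 24 (y). Origin: centre of its flat top face, which stands 16 above the lid (76 above the table) when the key is up, and moves with the key; z up, axes as the box's.
- key_1 (a joint): how far key 1 is pushed down, m: 0 up, 0.014 at the stop. A free key is a soft spring, 1 N at the top plus 0.2 N per mm, and comes back up when let go. A latched key rests at about 0.007, feels solid up to about 2.4 N, then yields; pushed past about 0.012 (about 4.5 N; push to 0.0135 or the stop) it lets go, and springs up to 0 as the finger leaves.
- cap_2: the second key's cap: white plastic block 26 (x) x 24 (y). Origin: centre of its flat top face, which stands 16 above the lid (76 above the table) when the key is up, and moves with the key; z up, axes as the box's.
- key_2 (a joint): how far key 2 is pushed down, m: 0 up, 0.014 at the stop. Behaves as key_1.
- cap_3: the third key's cap: white plastic block 26 (x) x 24 (y). Origin: centre of its flat top face, which stands 16 above the lid (76 above the table) when the key is up, and moves with the key; z up, axes as the box's.
- key_3 (a joint): how far key 3 is pushed down, m: 0 up, 0.014 at the stop. Behaves as key_1.
- cap_4: the fourth (rightmost) key's cap: white plastic block 26 (x) x 24 (y). Origin: centre of its flat top face, which stands 16 above the lid (76 above the table) when the key is up, and moves with the key; z up, axes as the box's.
- key_4 (a joint): how far key 4 is pushed down, m: 0 up, 0.014 at the stop. Behaves as key_1.
- pickup: bystander: black guitar pickup, 38 x 70 x 18 mm, lying on the box's lid behind the keys. Origin: within its outline. Leave it alone.
- spare_knob: bystander: black control knob, 23 dia x 17 mm, standing on the box's lid behind the keys. Origin: within its outline. Leave it alone.
- drink_cup: bystander: tall open paper cup, 80 dia x 110 mm, on the table to the left of the box. Origin: within its outline. Leave it alone.
- polish: bystander: glass jar of polish, 50 dia x 90 mm, on the table to the right of the box. Origin: within its outline. Leave it alone.
- screwdriver: bystander: screwdriver, 170 long x 30 x 30 mm, on the table in front of the box. Origin: within its outline. Leave it alone.
- machine_head: bystander: steel guitar tuning peg, about 52 x 22 x 14 mm, on the table in front of the box. Origin: within its outline. Leave it alone.

How it is judged:
By the outcome, as a careful person would: the job done as asked, in the order asked, and still so for the second after the job is handed in, with the robot touching nothing.
It also fails if it takes over 48 s, if anything falls off the work surface, if the arm or the gripper's body presses on something with over 40 N, if the wrist force passes 120 N, or if a joint passes its speed limit or range.

## Robot

A 6-joint arm with a two-finger parallel gripper is mounted at the origin on the work surface. World frame = base frame: x ahead of the robot, y to its left, z up, the work surface at z = 0. Lengths are in m, angles in rad, forces in N, time in s.
With the tool pointing down it reaches from about 0.35 to 0.85 m from the base axis. Payload 8.1 kg.
Tool frame: the origin (TCP) lies on the centre line of the jaws, within the pads' length; the fingertips stand 17 mm ahead of it and the grasp point (between the pads) lies 2 mm behind it; z points along the fingers, y is the line along which they close (so a half turn about z gives the same grasp; the last joint's range is limited). The gripper opens to 93 mm and grips with 3 to 60 N. Pads are 15 mm wide; open, the fingers measure 128 mm over their backs; the gripper's body (75 mm by 188 mm) begins 65 mm behind the grasp point.
Start: joints at [1.164, 0.13, 1.488, -0, 1.523, -0.085], TCP at [0.19, 0.569, 0.236] pointing down, gripper open.
Joint ranges: [-2.96, 2.96], [-0.89, 2.26], [0.02, 2.5], [-1.34, 4.48], [0, 2.73], [-2.66, 2.66]. Speed limits (rad/s): [2.39, 2.39, 2.79, 3.14, 3.14, 3.14].

## Interface

Orientations are given as a rotation vector (axis times angle).
In Python, from plant import robot, optics, close_job, models gives the robot as it stands.
- The arm moves only by the shell command python3 -m inch 'ROWS' [OPENING] [FORCE]. ROWS is a JSON object of lists of equal length, an entry for each row: "travel": the shift along the tool's x, y, z in m, a list of three; "spin": the turn about the tool's z in rad. In form: {"travel": [[x, y, z], ...], "spin": [spin, ...]}. A call has 1 to 10 rows; each row is the pose to reach, as a shift and turn from the pose commanded when the call began, along the tool's axes at that moment; what a row does not reach only later rows make up. A row lasts 1/12 s, in which the tool goes at most 41.7 mm and 7.16 degrees, less where a joint would pass 70% of its speed; a pose out of reach is approached as far as the arm can. A call with a gripper value outside its range is refused whole. OPENING is the closure, from 0 (fully open) to 1 (shut), set as the call begins (- or left out, the last holds). The fingers move at their own pace and stop on an object; FORCE is the grip in N (left out, the last holds). Time passes only in rows, so rows that repeat a pose let the fingers close. It gives the time, the measured TCP pose, the force, the opening and the grip force at its end, in the units of the state.
- robot.read_state(): the state, without advancing time (a new reading comes with each control period).
- optics.read_camera(name): name is "scene" or "top" or "wrist"; returns (picture, depth): 480x640x3 uint8, red, green, blue; 480x640 float32, m along the optical axis (not along the pixel's ray), 0 where there is no reading.
- optics.camera_info(name): a dict with "camera_matrix" (3x3 intrinsics, pixels), "view" (4x4, takes a point from world to camera coordinates). Camera axes: x right, y down, z forward; pixel columns grow to the right and rows downward; lengths in m; the calibration is good to about 2 mm. A picture is of the moment at which its call begins: read the wrist's pose just before it. camera_info takes no time and is no camera call; for the wrist camera it gives the pose at the moment of the call.
- close_job(): hands the job in; it is judged then, once.
Trained networks look in the newest picture that a camera, given by its name, has taken for a name from the list of things; names that differ only in an ending like _2 or _b are one class to them, and where a whole thing is asked for, a point or a joint stands for the part that bears it (a point fixed in the world has none). Each returns a list of dicts, best first, with "p" (0 to 1); they miss things now and then, are a little off and sometimes report something else, mostly with a low value. They report only what shows in the picture. A call takes as long as a camera call.
- models.look_for(camera, name): "centre" ([x, y, z] in m, in world coordinates, good to about 4 mm: the middle of the surface that is visible of it).
- models.masks_of(camera, name): "region" (480x640 bool, what is visible of it).
The state is a dict: "t": time; "q": joint angles; "dq": joint speeds; "joint_torque": joint torques, N m; "tool_pos": TCP position; "orientation": TCP orientation; "force": force on the tool from outside, world axes, zero at the start; "wrist_torque": the same for the moment, N m; "opening": finger opening in m; "gripper_force": force on a finger pad.
Only numpy, scipy, OpenCV 4.12 (cv2) and the standard library are available. Lean on these libraries where they do the work, as an engineer would, in place of code of your own. Each camera call takes 0.05 s, during which the arm holds its last target. There are 200 camera calls.

## Working session

There is one attempt and no reset: what is moved stays moved. The work goes in short steps, Python scripts to look and compute and a shell command to move; the robot and the scene stay as the last step left them, time stands still between calls to the robot, and variables do not carry over. Pictures are saved under pics/ and viewed, at most 10 in all, crops included, and the job is handed in when it is done.

```bash
mkdir -p pics; ls; python3 - <<'E'
from plant import robot, optics, models
import cv2, numpy as np
s=robot.read_state(); print(s['t'],s['tool_pos'],s['orientation'],s['opening'],s['force'])
for c in ['top','scene']:
    im,d=optics.read_camera(c); cv2.imwrite(f'pics/{c}1.png',im[:,:,::-1]); np.save(f'pics/{c}1.npy',d)
    for r in models.look_for(c,'cap_1'): print(c,r['p'],np.round(r['centre'],4))
for r in models.look_for('top','selector')[:2]: print(r['p'],r['centre'])
E
```

```text
pics
0.0 [0.18952457 0.56871164 0.23461509] [-5.03234402e-01 -3.10054873e+00  2.73244823e-03] 0.09322738755916427 [ 0.36258188 -0.81174081  0.4159571 ]
top 0.74 [ 0.59   -0.0123  0.0775]
top 0.69 [0.5503 0.1558 0.0746]
top 0.69 [0.5688 0.0995 0.0735]
top 0.5 [0.5756 0.0458 0.0742]
scene 0.76 [0.5609 0.1631 0.0748]
scene 0.7 [ 0.599  -0.0091  0.0726]
scene 0.55 [0.5711 0.1055 0.071 ]
scene 0.52 [0.5852 0.0481 0.0788]
0.72 [0.5969, 0.0701, 0.0582]
```

View pics/top1.png

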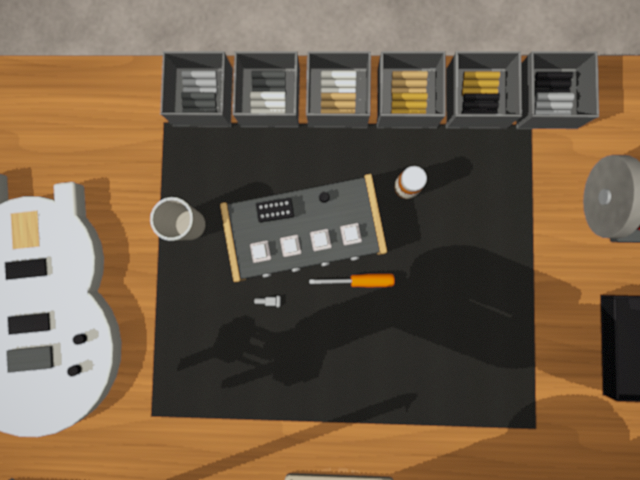

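View pics/scene1.png

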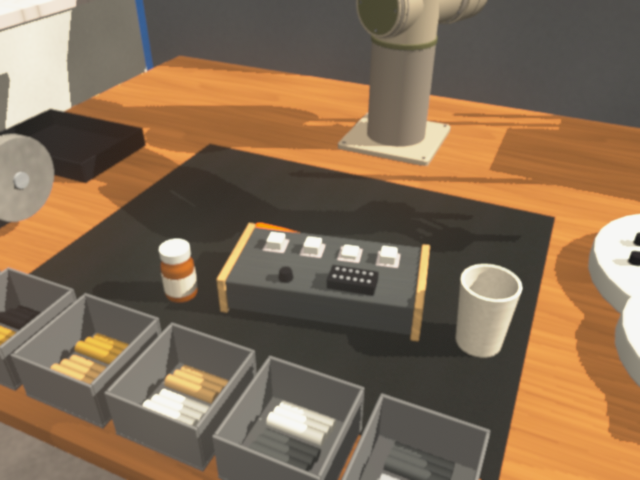

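```bash
cat > h.py <<'E'
import numpy as np
from plant import optics
def pts(c,d):
    i=optics.camera_info(c);K=np.array(i['camera_matrix']);V=np.array(i['view'])
    v,u=np.mgrid[:480,:640];P=np.stack([(u-K[0,2])/K[0,0]*d,(v-K[1,2])/K[1,1]*d,d],-1)
    return (P-V[:3,3])@V[:3,:3]
E
python3 - <<'E'
from h import *
import cv2
from scipy.spatial.transform import Rotation as R
im=cv2.imread('pics/top1.png');d=np.load('pics/top1.npy');P=pts('top',d)
w=(im.min(2)>150)&(P[...,2]>.06)&(P[...,2]<.09)
n,l,st,ce=cv2.connectedComponentsWithStats(w.astype(np.uint8))
for k in range(1,n):
    if st[k,4]>30: print(st[k],np.round(ce[k],1),np.round(P[l==k].mean(0),4),np.round(np.median(P[l==k][:,2]),4),np.round(np.ptp(P[l==k],axis=0),3))
print(R.from_rotvec([-5.03234402e-01,-3.10054873e+00,2.73244823e-03]).as_matrix().round(3))
print(optics.camera_info('top'))
E
```

```text
[402 167  24  24 319] [413.3 178.4] [ 0.695  -0.1304  0.0878] 0.0886 [0.043 0.044 0.029]
[341 223  20  22 243] [350.6 233.6] [ 0.5901 -0.0145  0.0709] 0.0744 [0.041 0.037 0.019]
[310 230  21  21 241] [319.7 239.6] [0.5776 0.0447 0.071 ] 0.0741 [0.039 0.039 0.02 ]
[280 235  19  22 237] [289.6 245.3] [0.5659 0.1031 0.066 ] 0.0672 [0.041 0.036 0.013]
[251 241  19  21 216] [259.1 251.5] [0.5527 0.1612 0.072 ] 0.0745 [0.039 0.036 0.019]
[[-0.949  0.316 -0.001]
 [ 0.316  0.949 -0.002]
 [ 0.    -0.002 -1.   ]]
{'camera_matrix': array([[440.29644937,   0.        , 315.43476922],
       [  0.        , 440.29644937, 239.6747511 ],
       [  0.        ,   0.        ,   1.        ]]), 'view': array([[ 0.01803723, -0.99913529, -0.03746094,  0.04515545],
       [-0.99754062, -0.0154451 , -0.06836787,  0.58157521],
       [ 0.06773017,  0.03860198, -0.99695662,  0.87693305],
       [ 0.        ,  0.        ,  0.        ,  1.        ]])}
```

The top view shows the keys at (259,251), (290,245), (320,240) and (351,234). Key 2 looks about 7 mm lower in depth, which the taps will check. The pickup and knob are behind the row, and the cup, jar, screwdriver and peg are clear of it.

```bash
python3 - <<'E'
from h import *
import cv2
from plant import robot
from scipy.spatial.transform import Rotation as R
C=[]
for c in ['top','scene']:
    im=cv2.imread(f'pics/{c}1.png');d=np.load(f'pics/{c}1.npy');P=pts(c,d)
    for g in [(.5527,.1612),(.5659,.1031),(.5776,.0447),(.5901,-.0145)]:
        m=(im.min(2)>130)&(np.hypot(P[...,0]-g[0]-.004,P[...,1]-g[1])<.028)&(P[...,2]>.06)
        z=np.percentile(P[m][:,2],80); m&=P[...,2]>z-.002
        q=P[m][:,:2].astype(np.float32); r=cv2.minAreaRect(q*1000); print(c,m.sum(),z.round(4),q.mean(0).round(4),r)
        C.append(q.mean(0))
C=np.array(C);M=(C[:4]+C[4:])/2
# fit row
u=np.polyfit([.09,.03,-.03,-.09],M,1); print(u); a=u[0]/np.linalg.norm(u[0]); mid=M.mean(0); print('yaw',np.degrees(np.arctan2(-a[0],a[1])))
s=robot.read_state();Rm=R.from_rotvec(s['orientation']).as_matrix()
tgt=np.array([*(mid+.09*a),.120+.017]); print('key1',tgt,'travel',Rm.T@(tgt-s['tool_pos']))
ty=Rm[:2,1]; print('spin',-(np.arctan2(a[1],a[0])-np.arctan2(ty[1],ty[0])))
E
```

```text
top 129 0.076 [0.5543 0.1619] ((553.9819946289062, 161.23556518554688), (25.448951721191406, 23.406641006469727), 11.480352401733398)
top 128 0.0689 [0.5664 0.1023] ((566.3702392578125, 102.58197784423828), (25.412559509277344, 23.208711624145508), 10.014459609985352)
top 134 0.0759 [0.5789 0.0439] ((578.743896484375, 43.983402252197266), (25.091951370239258, 23.635068893432617), 10.373163223266602)
top 134 0.076 [ 0.5906 -0.0146] ((590.7770385742188, -14.546874046325684), (25.718950271606445, 23.422910690307617), 13.403881072998047)
scene 157 0.0755 [0.5542 0.1629] ((553.2693481445312, 162.72442626953125), (29.800857543945312, 23.837730407714844), 10.755581855773926)
scene 148 0.0688 [0.5662 0.1042] ((565.77978515625, 104.13038635253906), (28.553205490112305, 23.157913208007812), 11.987797737121582)
scene 144 0.0755 [0.5789 0.0459] ((577.704833984375, 45.21848678588867), (28.853290557861328, 23.45209312438965), 11.913209915161133)
scene 149 0.0754 [ 0.5915 -0.0129] ((590.2828369140625, -13.577499389648438), (29.699142456054688, 24.056970596313477), 13.702902793884277)
[[-0.20483156  0.97793492]
 [ 0.57264009  0.07421648]]
yaw 11.82976762681485
key1 [0.55418965 0.16230498 0.137     ] travel [-0.47449841 -0.27041727  0.09832586]
spin -0.5282466881585326
```

```bash
python3 -m inch '{"travel": [[-0.03,-0.017,0],[-0.06,-0.034,0],[-0.09,-0.051,0],[-0.12,-0.068,0],[-0.15,-0.085,0],[-0.18,-0.102,0],[-0.21,-0.119,0],[-0.24,-0.136,0],[-0.27,-0.154,0],[-0.3,-0.171,0]], "spin": [-0.06,-0.12,-0.18,-0.24,-0.3,-0.36,-0.42,-0.48,-0.528,-0.528]}' 1 10
cat > go.py <<'E'
import sys
from h import *
from plant import robot
from scipy.spatial.transform import Rotation as R
s=robot.read_state();Rm=R.from_rotvec(s['orientation']).as_matrix()
a=np.array([-.205,.979]);k=int(sys.argv[1]);tip=float(sys.argv[2])
t=np.array([*(np.array([.5726,.0742])+a*[.09,.03,-.03,-.09][k-1]),tip+.017])
print('t',s['t'],'travel',(Rm.T@(t-s['tool_pos'])).round(4),'ty',Rm[:,1].round(3),'z',Rm[:,2].round(4),'f',np.round(s['force'],2),s['opening'])
E
python3 go.py 1 .1
```

```text
t: 1.08
tool_pos: [0.4211, 0.3106, 0.2357]
orientation: [-0.328, 3.124, 0.0]
force: [-0.1, 0.1, -0.4]
opening: 0.0311
gripper_force: 0.0
t 1.0833 travel [-0.0993 -0.1727  0.1187] ty [-0.208  0.978  0.   ] z [ 2.e-04  1.e-04 -1.e+00] f [-0.07  0.09 -0.43] 0.031091042069285247
```

```bash
python3 -m inch '{"travel": [[-0.02,-0.034,0],[-0.04,-0.069,0],[-0.06,-0.104,0],[-0.08,-0.138,0.02],[-0.099,-0.172,0.04],[-0.099,-0.172,0.07],[-0.099,-0.172,0.1],[-0.099,-0.172,0.115],[-0.099,-0.172,0.115],[-0.099,-0.172,0.115]], "spin": [0,0,0,0,0,0,0,0,0,0]}' 
python3 go.py 1 .1
python3 - <<'E'
from plant import robot,optics
import cv2
for c in['wrist','scene']:
    im,_=optics.read_camera(c); cv2.imwrite(f'pics/{c}2.png',im[:,:,::-1] if c=='wrist' else im[200:340,200:460,::-1].repeat(2,0).repeat(2,1))
    print(robot.read_state()['force'])
E
```

```text
t: 1.92
tool_pos: [0.5516, 0.1638, 0.1198]
orientation: [0.323, -3.122, 0.0]
force: [-0.4, 0.6, -0.2]
opening: 0.0005
gripper_force: 0.0
t 1.9167 travel [-0.0022 -0.002   0.0028] ty [-0.205  0.979  0.   ] z [-2.4e-03 -5.0e-04 -1.0e+00] f [-0.37  0.6  -0.25] 0.00046904130624469194
[-0.11004911  0.75380795 -0.05450952]
[-0.15901217  0.29430227  0.04410257]
```

View pics/wrist2.png

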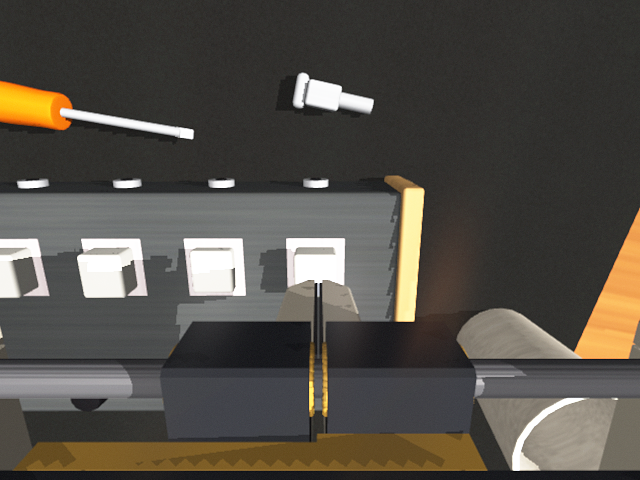

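View pics/scene2.png

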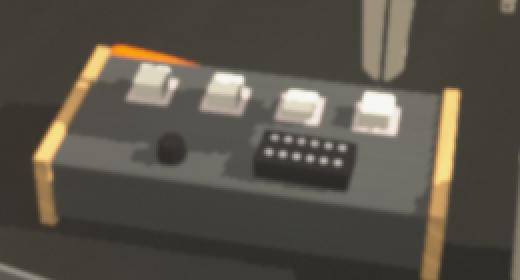

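The wrist view has the closed fingertips just over cap 1 at (315,265). Scene view: the pickup and knob are well behind the tip. Approaching key 1.

```bash
cat > f.py <<'E'
from plant import robot,optics
import numpy as np
F=[];Z=[]
for i in range(4):
    optics.read_camera('wrist'); s=robot.read_state(); F.append(s['force']);Z.append(s['tool_pos'])
print('t %.2f'%s['t'],'F',np.mean(F,0).round(2),'fz',np.round([f[2] for f in F],2),'tip',(np.mean(Z,0)-[0,0,.017]).round(4))
E
python3 -m inch '{"travel": [[-0.002,-0.002,0.01],[-0.002,-0.002,0.018],[-0.002,-0.002,0.023],[-0.002,-0.002,0.023]], "spin": [0,0,0,0]}'|head -2; python3 go.py 1 .073; python3 f.py
```

```text
t: 2.35
tool_pos: [0.5538, 0.1623, 0.096]
t 2.35 travel [-0.0004 -0.0001  0.006 ] ty [-0.205  0.979  0.   ] z [-2.2e-03 -4.0e-04 -1.0e+00] f [-1.35 -0.21 -0.12] 0.00041495010410575134
t 2.55 F [-0.35 -0.05 -0.04] fz [-0.4   0.14  0.    0.12] tip [0.5545 0.1625 0.0803]
```

```bash
python3 -m inch '{"travel": [[0,0,0.003],[0,0,0.005],[0,0,0.0065],[0,0,0.0075],[0,0,0.0075]], "spin": [0,0,0,0,0]}'|head -4; python3 f.py
```

```text
t: 2.97
tool_pos: [0.555, 0.1625, 0.0902]
orientation: [-0.323, 3.124, 0.0]
force: [0.1, -0.1, 2.6]
t 3.17 F [1.13 0.4  1.76] fz [1.3  2.03 2.05 1.65] tip [0.555  0.1625 0.0734]
```

```bash
python3 -m inch '{"travel": [[0,0,-0.012],[0,0,-0.016],[0,-0.03,-0.016],[0,-0.06,-0.016],[0,-0.06,-0.012],[0,-0.06,-0.007],[0,-0.06,-0.004],[0,-0.06,-0.001],[0,-0.06,0],[0,-0.06,0]], "spin": [0,0,0,0,0,0,0,0,0,0]}'|head -4; python3 f.py; python3 go.py 2 .0735
```

```text
t: 4.0
tool_pos: [0.5665, 0.1045, 0.0895]
orientation: [0.325, -3.124, -0.0]
force: [-0.4, -0.4, 0.3]
t 4.20 F [-0.17  0.2   0.03] fz [-0.52  0.16  0.15  0.34] tip [0.5669 0.1043 0.0731]
t 4.2 travel [ 0.0008 -0.0004 -0.0001] ty [-0.205  0.979 -0.   ] z [ 3.e-04  1.e-04 -1.e+00] f [-0.59  0.23  0.34] 0.000731142046281291
```

```bash
python3 -m inch '{"travel": [[0,0,0.002],[0,0,0.003],[0,0,0.0035],[0,0,0.0035]], "spin": [0,0,0,0]}'|head -4; python3 f.py; python3 -m inch '{"travel": [[0,0,0.0005],[0,0,0.0005],[0,0,0.0005]], "spin": [0,0,0]}'|head -4; python3 f.py
```

```text
t: 4.53
tool_pos: [0.5669, 0.1037, 0.0865]
orientation: [0.323, -3.125, -0.0]
force: [-0.1, 0.2, -0.5]
t 4.73 F [-0.54  0.13 -0.19] fz [ 0.02  0.04 -0.51 -0.3 ] tip [0.567  0.1037 0.0696]
t: 4.98
tool_pos: [0.5672, 0.1037, 0.0864]
orientation: [-0.323, 3.125, -0.0]
force: [-0.9, 0.1, 2.2]
t 5.18 F [-0.83  0.07  2.14] fz [1.06 2.84 1.77 2.88] tip [0.5671 0.1037 0.0693]
```

Key 2 is solid at 69.4 mm, so it is the latched one. Tapping keys 3 and 4 next.

```bash
python3 -m inch '{"travel": [[0,0,-0.012],[0,0,-0.02],[0,-0.03,-0.02],[0,-0.06,-0.02],[0,-0.06,-0.016],[0,-0.06,-0.011],[0,-0.06,-0.008],[0,-0.06,-0.005],[0,-0.06,-0.0045],[0,-0.06,-0.0045]], "spin": [0,0,0,0,0,0,0,0,0,0]}'|head -4; python3 f.py; python3 go.py 3 .0735
```

```text
t: 6.02
tool_pos: [0.5789, 0.0458, 0.0904]
orientation: [0.325, -3.124, -0.0]
force: [-1.7, -0.4, 1.4]
t 6.22 F [-1.22  0.78  1.6 ] fz [2.15 1.06 1.45 1.75] tip [0.5791 0.0457 0.0737]
t 6.2167 travel [ 0.0006 -0.0007  0.0003] ty [-0.205  0.979  0.   ] z [-1.e-04  3.e-04 -1.e+00] f [-0.93  0.79  1.75] 0.00041497600286852986
```

```bash
python3 -m inch '{"travel": [[0,0,-0.012],[0,0,-0.016],[0,-0.03,-0.016],[0,-0.06,-0.016],[0,-0.06,-0.012],[0,-0.06,-0.007],[0,-0.06,-0.004],[0,-0.06,-0.001],[0,-0.06,0],[0,-0.06,0]], "spin": [0,0,0,0,0,0,0,0,0,0]}'|head -4; python3 f.py; python3 go.py 4 .0735
```

```text
t: 7.05
tool_pos: [0.5912, -0.0129, 0.0903]
orientation: [0.325, -3.124, -0.0]
force: [-0.9, 0.0, 1.8]
t 7.25 F [-0.72  0.64  1.6 ] fz [2.07 1.66 1.5  1.17] tip [ 0.5914 -0.013   0.0737]
t 7.25 travel [ 0.0007 -0.0006  0.0003] ty [-0.205  0.979  0.   ] z [ 0.e+00  3.e-04 -1.e+00] f [-0.86  1.42  1.17] 0.0002202967896342255
```

Keys 3 and 4 are free. Returning to key 2 for the firm press.

```bash
python3 -m inch '{"travel": [[0,0,-0.012],[0,0,-0.018],[0,0.03,-0.018],[0,0.06,-0.018],[0,0.09,-0.018],[0,0.12,-0.018],[0,0.1205,-0.012],[0,0.1205,-0.004],[0,0.1205,0],[0,0.1205,0]], "spin": [0,0,0,0,0,0,0,0,0,0]}'|head -4; python3 f.py; python3 go.py 2 .0625
```

```text
t: 8.08
tool_pos: [0.5663, 0.1031, 0.0893]
orientation: [0.322, -3.123, 0.001]
force: [0.2, 0.9, -0.4]
t 8.28 F [ 0.32 -0.19  0.25] fz [ 0.9   0.47  0.02 -0.39] tip [0.567  0.1031 0.0734]
t 8.2833 travel [0.0008 0.0004 0.0113] ty [-0.203  0.979 -0.   ] z [ 2.e-04 -1.e-04 -1.e+00] f [ 0.6  -0.42 -0.39] 0.0005150530191350086
```

```bash
python3 -m inch '{"travel": [[0,0,0.003],[0,0,0.005],[0,0,0.007],[0,0,0.009],[0,0,0.010],[0,0,0.0107],[0,0,0.0107],[0,0,0.0107]], "spin": [0,0,0,0,0,0,0,0]}'|head -4; python3 f.py
```

```text
t: 8.95
tool_pos: [0.5674, 0.1039, 0.0803]
orientation: [-0.323, 3.124, -0.001]
force: [0.1, -3.9, 4.5]
t 9.15 F [ 0.94 -3.72  4.53] fz [3.71 3.67 5.2  5.53] tip [0.5674 0.104  0.0633]
```

```bash
python3 -m inch '{"travel": [[0,0,0.0005],[0,0,0.001],[0,0,0.001],[0,0,0.001]], "spin": [0,0,0,0]}'|head -4; python3 f.py
```

```text
t: 9.48
tool_pos: [0.5673, 0.104, 0.0793]
orientation: [-0.323, 3.124, -0.001]
force: [1.7, -3.7, 5.3]
t 9.68 F [ 1.16 -4.28  5.19] fz [5.54 5.   5.41 4.8 ] tip [0.5673 0.104  0.0623]
```

```bash
python3 -m inch '{"travel": [[0,0,-0.002],[0,0,-0.008],[0,0,-0.02],[0,0,-0.05],[0,0,-0.085],[0,0,-0.12],[0,0,-0.15],[0,0,-0.15],[0,0,-0.15]], "spin": [0,0,0,0,0,0,0,0,0]}'|head -4
python3 - <<'E'
from h import *
import cv2
for c in ['top','scene']:
    im,d=optics.read_camera(c);P=pts(c,d);cv2.imwrite(f'pics/{c}3.png',im[:,:,::-1])
    for g in [(.554,.162),(.5665,.1035),(.579,.045),(.591,-.0135)]:
        m=(im.min(2)>130)&(np.hypot(P[...,0]-g[0],P[...,1]-g[1])<.02)&(P[...,2]>.06)&(P[...,2]<.09)
        print(c,m.sum(),np.percentile(P[m][:,2],80).round(4) if m.any() else None)
E
```

```text
t: 10.43
tool_pos: [0.5679, 0.1049, 0.2322]
orientation: [-0.324, 3.12, 0.001]
force: [0.3, 0.3, -1.1]
top 0 None
top 0 None
top 24 0.0752
top 232 0.076
scene 336 0.0755
scene 325 0.0756
scene 328 0.0757
scene 323 0.0757
```

View pics/scene3.png

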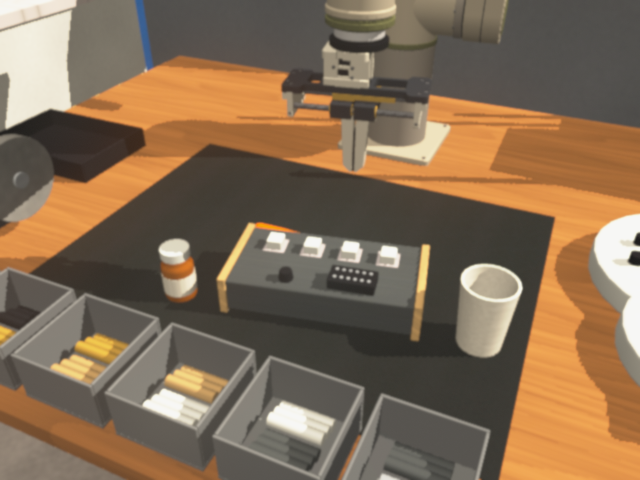

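The scene view shows all four caps standing equally at 76 mm (276–388, 242–256). The pickup, knob, cup and jar haven't moved, and the gripper is clear.

```bash
python3 -c "
from plant import close_job
print(close_job())"
```

```text
the job is handed in; nothing more can be done
None
```

I tapped the keys left to right, found key 2 latched, and pressed it until it released; all four keys now stand up at about 76 mm, and the job is handed in.

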